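Start the T-handled bolt in the threaded boss

ROBOT

A 6-joint arm with a two-finger parallel gripper is mounted at the origin on the work surface. World frame = base frame: x ahead of the robot, y to its left, z up, the work surface at z = 0. Lengths are in m, angles in rad, forces in N, time in s.
With the tool pointing down it reaches from about 0.3 to 0.775 m from the base axis. Payload 14.6 kg.
Tool frame: the origin (TCP) lies at the very end of the fingers, on their centre line; the grasp point (between the pads) lies 19 mm behind it; x points along the fingers, y is the direction in which the jaws open and shut, and the axes are right-handed (so a half turn about x gives the same grasp; the last joint's range is limited). The gripper opens to 94 mm and grips with 3 to 60 N. Pads are 16 mm wide; open, the fingers measure 119 mm over their backs; the gripper's body (75 mm by 177 mm) begins 78 mm behind the grasp point.
Start: joints at [-1.259, 0.3, 1.521, -0, 1.321, -0.067], TCP at [0.203, -0.511, 0.182] pointing down, gripper open.
Joint ranges: [-3.03, 3.03], [-0.79, 2.21], [0.23, 2.52], [-1.04, 4.18], [0, 3.07], [-2.55, 2.55]. Speed limits (rad/s): [2.22, 2.22, 2.57, 3.14, 3.14, 3.14].

INTERFACE

Orientations are given as a rotation vector (axis times angle).
In Python, from bench import monitor, vision, hand_in gives the robot as it stands.
- The arm moves only by the shell command python3 -m inch 'ROWS' [OPENING] [FORCE]. ROWS is JSON, a list of rows, each a list of 4 numbers: the shift along the tool's x, y, z in units of 0.05 m (1.0 is 0.05 m), then the turn about the tool's x in units of 0.08 rad (1.0 is 0.08 rad). A call has exactly 5 rows; each row shifts and turns the commanded pose from where the row before left it, along the tool's axes as they then stand; what a row does not reach is not made up. A row lasts 1/8 s, in which the tool goes at most 62.5 mm and 10.7 degrees, less where a joint would pass 70% of its speed; a pose out of reach is approached as far as the arm can. A call with a number of a shift or a turn outside -1 to 1 is refused whole. A call with a gripper value outside its range is refused whole. OPENING is the gripper's target within -1 to 1 (fully open at 1, half-way at 0, shut at -1), set as the call begins (- or left out, the last holds). The fingers move at their own pace and stop on an object; FORCE is the grip in N (left out, the last holds). Time passes only in rows, so rows that do not move let the fingers close, or fill a call up. It gives the time, the measured TCP pose, the force and the opening at its end, in the units of the state.
- monitor.observe(): the state, without advancing time (a new reading comes with each control period).
- vision.snapshot(name): name is "scene" or "side" or "wrist"; returns a dict with "color" (384x512x3 uint8, red, green, blue), "fov_y" (degrees; the focal length in pixels is half the picture's height over the tangent of half this angle, whatever the lens; pixels are square), "cx", "cy" (the principal point, pixels), "pose" (4x4, takes a point from camera to world coordinates). Camera axes: x right, y up, looking along -z (the intrinsics and any distortion apply to the point x, -y, -z); pixel columns grow to the right and rows downward; lengths in m; the calibration is good to about 2 mm. A picture is of the moment at which its call begins. There is no depth.
- hand_in(): hands the job in, once; it reports no verdict.
Trained networks look in a picture, given as the dict that the camera call returned (one of the last four; its "shot" number tells which), for a name from the list of things; names that differ only in an ending like _2 or _b are one class to them, and where a whole thing is asked for, a point or a joint stands for the part that bears it (a point fixed in the world has none). Each returns a list of dicts, best first, with "p" (0 to 1); they miss things now and then, are a little off and sometimes report something else, mostly with a low value. They report only what shows in the picture. A call takes as long as a camera call. They do not tell look-alikes from the thing itself.
- vision.search_frame(picture, name): "rect" ([left, top, right, bottom] in pixels, round what is visible of it).
- vision.outline_of(picture, name): "mask" (384x512 bool, what is visible of it) and "rect" ([left, top, right, bottom] in pixels, round what is visible of it).
- vision.place_of(picture, name): "point" ([column, row] in pixels: a listed point, or the origin of a listed thing).
The state is a dict: "time_s": time; "joint_pos": joint angles; "joint_vel": joint speeds; "joint_efforts": joint torques, N m; "tcp_pos": TCP position; "tcp_rot": TCP orientation; "wrist_force": force on the tool from outside, world axes, zero at the start; "moment": the same for the moment, N m; "finger_gap": finger opening in m.
Only numpy, scipy, OpenCV 4.12 (cv2) and the standard library are available. Lean on these libraries where they do the work, as an engineer would, in place of code of your own. Each camera call takes 0.05 s, during which the arm holds its last target.

TASK

The T-handled bolt stands in the mouth of the threaded boss, but its thread has not caught yet. Turn it backward (counter-clockwise seen from above) until you feel it drop by one thread, then turn it forward (clockwise) one full turn from there so that it is started. Finish gripping the bolt's round head between the fingers and keep holding it when the program ends; leave the bin, the spanner and the washer where they are.

Things in the scene. Friction and masses are not known exactly. Their poses are not given: they have to be found in the camera images.
- nut_plate: Dark steel plate 130 x 100 x 14 mm, fixed to the bench, with a round steel boss of 56 mm diameter standing up from its middle to 62 mm above the bench. Origin: centre of the plate's underside, on the axis of boss and bolt. Its x axis lies along the 130 mm side, z up.
- bolt (a joint): Turn of the bolt about its upright axis, rad, unlimited; grows clockwise from above (forward, screwing in). Starts within 0.25 of 0, stays where left (stiff, 0.07 N m). The drop comes 0.9 to 2.6 rad backward of the start. Turned forward before it, the bolt soon binds on a shoulder; backward past it, the bolt climbs again and binds 2.5 rad on. Bottoms 1.7 turns forward of the drop.
- sink (a joint): Depth of the bolt in the boss, m, grows downward. Right-handed thread, 8 mm per turn. At first 0 to 0.004, climbing to 0 as it turns backward; then it drops by its own weight (0.57 kg) to 0.008; one turn forward of that is 0.016. It must be free to fall: a sideways push on its bar leaves it free, a firm grip may carry it and hide the drop.
- bolt_head: Round knurled steel head of the bolt, 28 mm diameter, 30 mm tall, upright, the topmost part. Origin: centre of its underside, on the bolt's axis, 102 mm above the bench minus sink. It turns and sinks with the bolt. Its underside is level with the top of the cross bar: grip it by its sides from above.
- bar_arm (a point): Point on the centre line of the bolt's cross bar, 48 mm from the bolt's axis on one of two equal arms, 96 mm above the bench minus sink; its x axis points outward. The bar is round, level, 12 mm thick, 130 mm long, with 16 mm balls on its ends, through a hub of 36 mm diameter (89 to 103 mm high at sink 0); the shank below is 30 mm thick.
- bin: Bystander: blue plastic bin 100 x 130 x 50 mm, loose, holding small bolts. Origin: centre of its underside.
- spanner: Bystander: steel spanner lying flat on the bench, about 160 mm long. Origin: underside, near its middle.
- washer: Bystander: loose steel washer, 48 mm diameter, 5 mm thick, lying flat. Origin: centre of its underside.
Not all that is in view belongs to the job. There is more than one size of the nut_plate; the job needs the middle-sized.

How it is judged:
By the outcome, as a careful person would: the job done as asked, in the order asked, and still so for the second after the job is handed in, while the arm keeps its last pose, push and grip.
It also fails if it takes over 61 s, if anything falls off the work surface, if the arm or the gripper's body presses on something with over 40 N, if the wrist force passes 120 N, or if a joint passes its speed limit or range.

## Working session

There is one attempt and no reset: what is moved stays moved. The work goes in short steps, Python scripts to look and compute and a shell command to move; the robot and the scene stay as the last step left them, time stands still between calls to the robot, and variables do not carry over. Pictures are saved under pics/ and viewed, and the job is handed in when it is done.

```bash
ls -la; mkdir -p pics; cat > h.py <<'E'
import numpy as np, cv2
from bench import monitor, vision, hand_in
def snap(n,f):
    s=vision.snapshot(n); cv2.imwrite('pics/'+f+'.png',s['color'][:,:,::-1]); return s
def ray(s,p):
    H=s['color'].shape[0]; f=H/2/np.tan(np.radians(s['fov_y'])/2)
    d=np.array([(p[0]-s['cx'])/f,-(p[1]-s['cy'])/f,-1.]); P=np.array(s['pose'])
    return P[:3,3],P[:3,:3]@d
def atz(s,p,z):
    o,d=ray(s,p); return o+d*(z-o[2])/d[2]
def proj(s,X):
    H=s['color'].shape[0]; f=H/2/np.tan(np.radians(s['fov_y'])/2)
    P=np.array(s['pose']); c=P[:3,:3].T@(np.array(X)-P[:3,3]); return np.array([s['cx']+f*c[0]/-c[2], s['cy']-f*c[1]/-c[2]])
E
python3 - <<'E'
from h import *
st=monitor.observe(); print(st)
for n in ['scene','side','wrist']:
    s=snap(n,n+'0'); print(n,{k:v for k,v in s.items() if k!='color'})
    for t in ['nut_plate','bolt_head','bar_arm','bin','spanner','washer']:
        print(t,[(np.round(q['point']),round(q['p'],2)) for q in vision.place_of(s,t)], [(np.round(q['rect']),round(q['p'],2)) for q in vision.search_frame(s,t)])
E
```

```text
total 12
drwxr-xr-x  3 agent agent 4096 Dec  7 16:47 .
drwxr-xr-x 23 root  root  4096 Dec  7 16:47 ..
drwxr-xr-x  2 agent agent 4096 Dec  7 16:47 pics
{'time_s': 0.0, 'joint_pos': array([-1.25861731e+00,  3.00478095e-01,  1.52160514e+00, -2.48889897e-05,
        1.32069455e+00, -6.66016431e-02]), 'joint_vel': array([ 0.00205848, -0.00051172, -0.00037339, -0.00120747, -0.00012458,
        0.0007255 ]), 'joint_efforts': array([-1.03034567e-03, -5.31807625e+01, -3.52737200e+01,  7.06864544e-02,
        2.42740806e-02, -8.43264411e-05]), 'tcp_pos': array([ 0.20328066, -0.51073143,  0.18117233]), 'tcp_rot': array([ 2.01449851,  0.38739764, -2.01484537]), 'wrist_force': array([ 0.14025282, -0.73980414, -0.85296654]), 'moment': array([-0.0336483 , -0.01842486, -0.01159107]), 'finger_gap': 0.09408220413436251}
scene {'fov_y': 53.895584268901366, 'cx': 255.3006234707519, 'cy': 187.60091261512042, 'pose': array([[ 0.27710078, -0.69590481,  0.66251917,  1.17365478],
       [ 0.96081176,  0.20605479, -0.18542432, -0.07455507],
       [-0.00747757,  0.68793744,  0.72573147,  0.74486018],
       [
[... 2192 characters left out ...]
ray([184., 234.]), 0.83)] [(array([151., 206., 217., 258.]), 0.64)]
spanner [(array([284., 176.]), 0.39)] [(array([291., 171., 307., 180.]), 0.4)]
washer [(array([226., 187.]), 0.59)] [(array([221., 181., 236., 188.]), 0.58), (array([228., 162., 289., 217.]), 0.16)]
wrist {'fov_y': 64.39714162016185, 'cx': 258.1868886808838, 'cy': 194.68725827547348, 'pose': array([[ 0.36995785,  0.9051265 ,  0.20946886,  0.26359182],
       [-0.92904757,  0.36010583,  0.08481982, -0.48569003],
       [ 0.00134171, -0.22598629,  0.97412956,  0.38289774],
       [ 0.        ,  0.        ,  0.        ,  1.        ]]), 'shot': 3}
nut_plate [] []
bolt_head [] []
bar_arm [] []
bin [] []
spanner [] []
washer [] []
```

View pics/scene0.png

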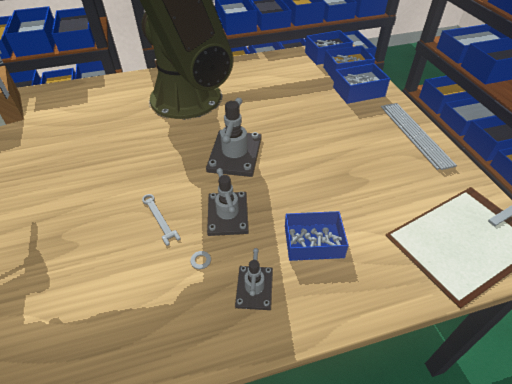

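View pics/side0.png

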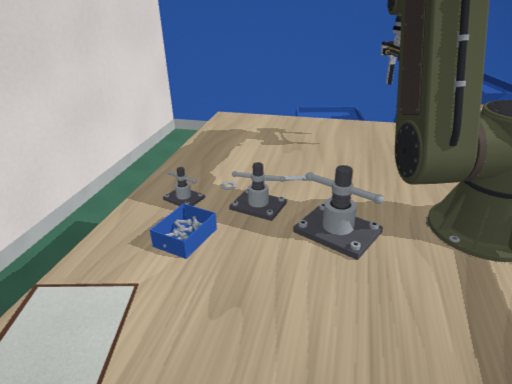

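View pics/wrist0.png

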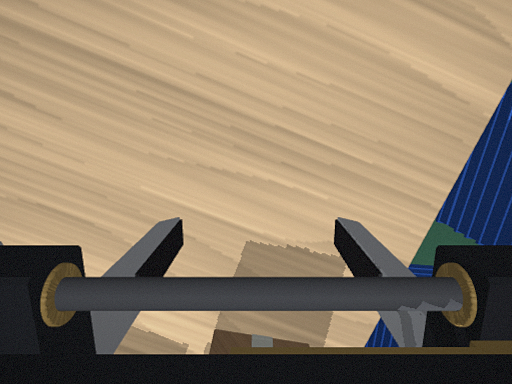

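The middle plate is at about (227,210) in the scene view and (258,200) in the side view. The largest plate is nearer the robot and the smallest is further out. Next I'll triangulate the middle one.

```bash
cat >> h.py <<'E'
def tri(obs):
    A=np.zeros((3,3));b=np.zeros(3)
    for s,p in obs:
        o,d=ray(s,p); d=d/np.linalg.norm(d); M=np.eye(3)-np.outer(d,d); A+=M;b+=M@o
    X=np.linalg.solve(A,b); return X,[np.round(proj(s,X)-p,1) for s,p in obs]
def tcp():
    from scipy.spatial.transform import Rotation as R
    st=monitor.observe(); return st, R.from_rotvec(st['tcp_rot']).as_matrix()
E
python3 - <<'E'
from h import *
sc=snap('scene','scene1'); sd=snap('side','side1')
for n,s in (('sc',sc),('sd',sd)):
    for t in ['nut_plate','bolt_head','bar_arm']:
        for q in vision.outline_of(s,t): 
            r=np.round(q['rect']); print(n,t,r,round(q['p'],2))
H={}
a=[q['point'] for q in vision.place_of(sc,'bolt_head')]; b=[q['point'] for q in vision.place_of(sd,'bolt_head')]
for p in a:
  for q in b:
    X,e=tri([(sc,p),(sd,q)])
    if np.abs(e).max()<4: print('head',X,e,p,q)
a=[q['point'] for q in vision.place_of(sc,'bar_arm')]; b=[q['point'] for q in vision.place_of(sd,'bar_arm')]
for p in a:
  print('arm z.095',p, atz(sc,p,.095))
for p in b: print('arm sd',p,atz(sd,p,.095))
for p in [q['point'] for q in vision.place_of(sc,'nut_plate')]: print('pl',p,atz(sc,p,0))
for p in [q['point'] for q in vision.place_of(sd,'nut_plate')]: print('pl',p,atz(sd,p,0))
for n,s,(x,y,w,h) in (('sc',sc,(195,150,70,100)),('sd',sd,(220,145,80,80))):
    cv2.imwrite('pics/c_'+n+'.png',cv2.resize(s['color'][y:y+h,x:x+w,::-1],None,fx=6,fy=6,interpolation=cv2.INTER_CUBIC)); 
    for (X) in [(0,0)]: pass
_,R=tcp(); print(R)
E
```

```text
sc nut_plate [208. 169. 248. 233.] 0.68
sc nut_plate [206.  99. 260. 174.] 0.58
sc bolt_head [226. 101. 242. 117.] 0.59
sc bolt_head [218. 175. 231. 188.] 0.47
sc bar_arm [248. 247. 260. 296.] 0.81
sc bar_arm [216. 169. 236. 216.] 0.61
sc bar_arm [222.  98. 242. 145.] 0.61
sd nut_plate [291. 166. 386. 258.] 0.9
sd nut_plate [161. 165. 205. 206.] 0.59
sd nut_plate [229. 161. 287. 219.] 0.55
sd bolt_head [334. 165. 351. 188.] 0.62
sd bolt_head [176. 167. 183. 177.] 0.62
sd bar_arm [307. 168. 383. 210.] 0.9
sd bar_arm [233. 159. 288. 192.] 0.89
sd bar_arm [168. 164. 197. 186.] 0.77
head [0.56110657 0.01864524 0.09567112] [array([0.6, 0.7]), array([ 0.6, -0.5])] [222.9, 187.4] [257.1, 175.3]
head [0.35163976 0.09496065 0.13719976] [array([0.3, 0.4]), array([ 0.4, -0.4])] [232.6, 117.0] [337.7, 183.4]
head [0.78611241 0.03366499 0.07899879] [array([0.4, 0.3]), array([ 0.3, -0.2])] [255.7, 269.8] [177.5, 174.6]
arm z.095 [227.5, 203.1] [0.60923514 0.01708469 0.095     ]
arm z.095 [250.0, 284.6] [0.82242266 0.01116315 0.095     ]
arm z.095 [226.7, 132.7] [0.35798989 0.07369599 0.095     ]
arm sd [318.7, 177.7] [ 0.40300495 -0.00097354  0.095     ]
arm sd [238.1, 171.5] [0.61777037 0.01030812 0.095     ]
arm sd [174.2, 173.4] [0.78344542 0.05836211 0.095     ]
pl [253.4, 286.0] [0.77641882 0.02990071 0.        ]
pl [236.3, 155.7] [0.35289132 0.09790593 0.        ]
pl [227.8, 213.4] [0.56096854 0.02324364 0.        ]
pl [185.1, 197.0] [0.77860654 0.02188734 0.        ]
pl [256.5, 202.7] [0.56894752 0.00607197 0.        ]
pl [334.7, 233.7] [0.34683937 0.1029522  0.        ]
[[-1.01212751e-05  3.69832434e-01 -9.29098472e-01]
 [ 1.16103567e-06 -9.29098472e-01 -3.69832434e-01]
 [-1.00000000e+00 -4.82189225e-06  8.97427255e-06]]
```

View pics/c_sc.png

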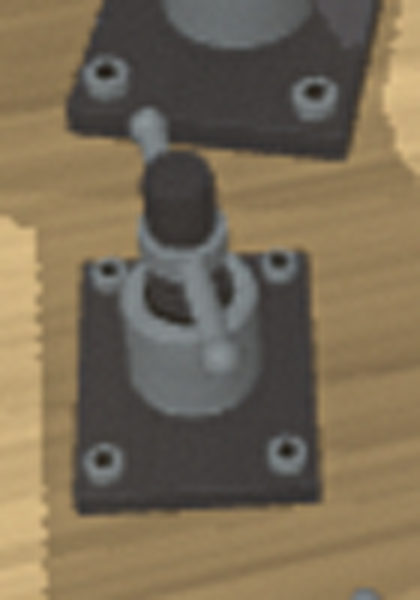

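View pics/c_sd.png

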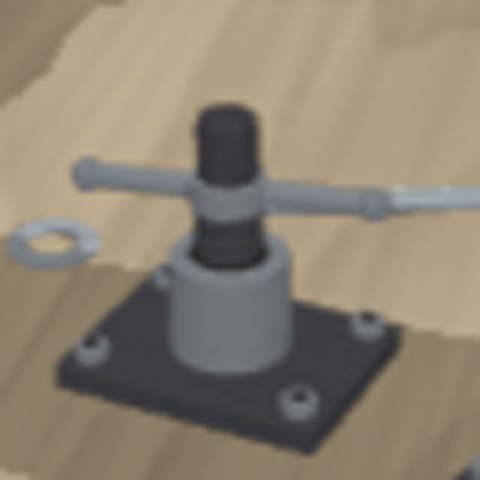

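```bash
python3 - <<'E'
from h import *
sc=snap('scene','scene2'); sd=snap('side','side2')
A=tri([(sc,(219.7,170.5)),(sd,(282.3,178.8))]);B=tri([(sc,(231.8,209.2)),(sd,(234.5,173.7))])
print(A,B,(A[0]+B[0])/2,np.linalg.norm(A[0]-B[0]), np.degrees(np.arctan2(*(B[0]-A[0])[[1,0]])))
# head top centre: scene ellipse centre crop, side
print(tri([(sc,(195+180/6,150+172/6)),(sd,(220+228/6,145+112/6))]))
# hub/head boundary & boss top centre
print(tri([(sc,(195+190/6,150+290/6)),(sd,(220+232/6,145+248/6))]))
E
```

```text
(array([0.49510851, 0.02294105, 0.09259792]), [array([-0.3, -0.4]), array([-0.4,  0.3])]) (array([0.62575677, 0.02196308, 0.09227961]), [array([-0.5, -0.5]), array([-0.4,  0.3])]) [0.56043264 0.02245206 0.09243877] 0.13065230903472275 -0.42888479266418744
(array([0.56079345, 0.0229425 , 0.12851991]), [array([-0.7, -0.9]), array([-0.7,  0.7])])
(array([0.56032882, 0.02231008, 0.06056035]), [array([-0.8, -0.9]), array([-0.8,  0.7])])
```

```bash
python3 -m inch '[[0,-0.5,-0.7,0],[0,-0.62,-0.9,0],[0,-0.62,-0.9,0],[0,-0.62,-0.9,0],[0,-0.62,-0.9,0]]' 0.79 20; python3 -m inch '[[0,-0.62,-0.9,0],[0,-0.62,-0.9,0],[0,-0.62,-0.9,0],[0,-0.62,-0.9,0],[0,-0.62,-0.9,0]]'; python3 -m inch '[[0,-0.62,-0.9,0],[0,-0.56,-0.88,0],[0,0,0,-1],[0,0,0,-1],[0,0,0,-1]]'; python3 -m inch '[[0,0,0,-1],[0,0,0,-1],[0,0,0,-0.5],[0,0,0,0],[0,0,0,0]]'
```

```text
time_s: 3.38
tcp_pos: [0.3488, -0.2915, 0.182]
tcp_rot: [2.015, 0.385, -2.014]
wrist_force: [0.7, 0.7, 0.1]
finger_gap: 0.0844
time_s: 4.0
tcp_pos: [0.5006, -0.0641, 0.1819]
tcp_rot: [2.014, 0.386, -2.014]
wrist_force: [1.1, -0.8, 0.4]
finger_gap: 0.0843
time_s: 4.62
tcp_pos: [0.5607, 0.022, 0.1817]
tcp_rot: [1.865, 0.599, -1.866]
wrist_force: [-0.3, 0.8, -0.5]
finger_gap: 0.0839
time_s: 5.25
tcp_pos: [0.5606, 0.0219, 0.1818]
tcp_rot: [1.739, 0.753, -1.739]
wrist_force: [0.2, -0.1, -0.4]
finger_gap: 0.0841
```

```bash
python3 - <<'E'
from h import *
a=snap('side','a1')['color'];b=snap('wrist','a2')['color'];c=snap('scene','a3')['color']
im=np.vstack([np.hstack([cv2.resize(a[120:240,180:340],(400,300)),cv2.resize(c[100:250,130:330],(400,300))]),np.hstack([cv2.resize(b,(400,300)),np.zeros((300,400,3),np.uint8)])])
cv2.imwrite('pics/a.png',im[:,:,::-1]); st,R=tcp(); print(R[:,1],st['joint_pos'])
E
```

```text
[ 7.30010732e-01 -6.83435681e-01  3.53988851e-05] [-2.62571443e-02  3.24602226e-01  1.48866517e+00 -3.93361700e-06
  1.32828130e+00  7.26202472e-01]
```

View pics/a.png

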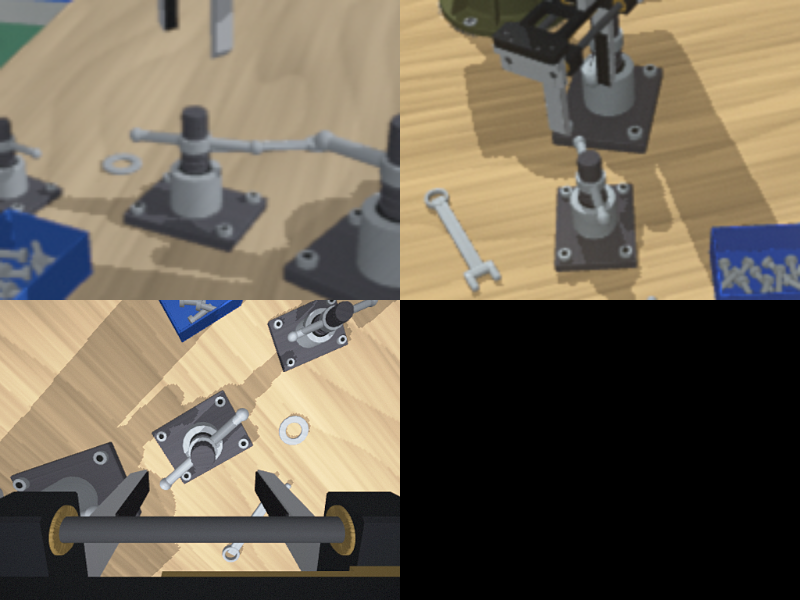

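```bash
python3 - <<'E'
from h import *
s=snap('wrist','w3'); 
print(proj(s,(.5605,.0225,.129)),proj(s,(.4955,.0229,.0925)),proj(s,(.6255,.022,.0925)),proj(s,(.5605,.0225,.062)))
c=s['color'][80:280,170:370]; cv2.imwrite('pics/w3c.png',cv2.resize(c,(600,600),interpolation=cv2.INTER_CUBIC)[:,:,::-1])
E
```

```text
[258.40614518 201.94843689] [211.01949389 235.28977795] [308.98688194 147.06300872] [258.28590995 186.36466192]
```

View pics/w3c.png

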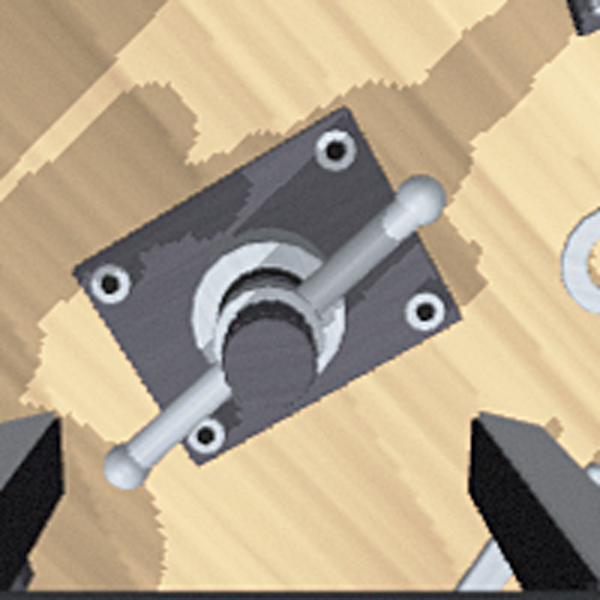

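```bash
python3 -m inch '[[0.44,0,0,0],[0.44,0,0,0],[0.44,0,0,0],[0.44,0,0,0],[0.42,0,0,0]]'; python3 -m inch '[[0,0,0,-1],[0,0,0,-1],[0,0,0,-1],[0,0,0,-1],[0,0,0,-1]]'
python3 - <<'E'
from h import *
a=snap('side','b1')['color'];b=snap('wrist','b2')['color'];c=snap('scene','b3')['color']
im=np.vstack([np.hstack([cv2.resize(a[120:240,180:340],(400,300)),cv2.resize(c[130:250,150:310],(400,300))]),np.hstack([cv2.resize(b,(400,300)),np.zeros((300,400,3),np.uint8)])])
cv2.imwrite('pics/b.png',im[:,:,::-1]); st,R=tcp(); print(np.arctan2(R[1,1],R[0,1]),st['tcp_pos'],st['wrist_force'],st['moment'],st['time_s'])
E
```

```text
time_s: 6.08
tcp_pos: [0.5606, 0.0219, 0.072]
tcp_rot: [1.738, 0.754, -1.738]
wrist_force: [1.3, -0.6, -0.3]
finger_gap: 0.084
time_s: 6.7
tcp_pos: [0.5607, 0.0219, 0.0727]
tcp_rot: [1.462, 1.023, -1.462]
wrist_force: [-0.3, -0.3, 1.7]
finger_gap: 0.0841
-0.3534944926232406 [0.56067542 0.0218801  0.07275869] [ 0.58667129 -0.85859889  0.42148743] [-0.05290903 -0.11234895 -0.0143686 ] 6.85
```

View pics/b.png

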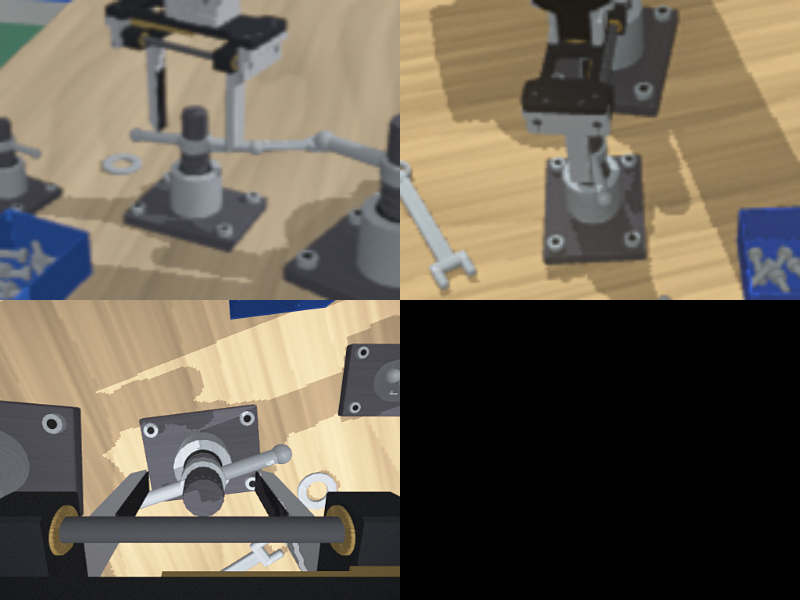

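```bash
python3 -m inch '[[0,0,0,-1],[0,0,0,-1],[0,0,0,-1],[0,0,0,-1],[0,0,0,-1]]';python3 -m inch '[[0,0,0,-1],[0,0,0,-1],[0,0,0,-1],[0,0,0,-1],[0,0,0,-1]]'
cat > look.py <<'E'
from h import *
import sys
n=sys.argv[1]
st,R=tcp(); print('psi',round(np.arctan2(R[1,1],R[0,1]),3),st['tcp_pos'].round(4),st['wrist_force'].round(1),st['moment'].round(3),st['time_s'].round(2),'q6',round(st['joint_pos'][5],2))
A=vision.snapshot('side');B=vision.snapshot('wrist');a=A['color'];b=B['color']
cv2.imwrite('pics/%s_a.png'%n,a[:,:,::-1]);cv2.imwrite('pics/%s_b.png'%n,b[:,:,::-1])
print([proj(B,(.5605,.0225,.132-k)).round(1) for k in (0,.004,.008)],[proj(A,(.5605,.0225,.132-k)).round(1) for k in (0,.004,.008)])
im=np.hstack([cv2.resize(a[145:205,220:300],(400,300),interpolation=cv2.INTER_CUBIC),cv2.resize(b[170:290,180:340],(400,300),interpolation=cv2.INTER_CUBIC)])
cv2.imwrite('pics/%s.png'%n,im[:,:,::-1])
E
python3 look.py c1
```

```text
time_s: 7.48
tcp_pos: [0.5609, 0.0215, 0.0729]
tcp_rot: [1.174, 1.231, -1.174]
wrist_force: [0.5, -3.0, 1.2]
finger_gap: 0.0839
time_s: 8.1
tcp_pos: [0.5611, 0.0215, 0.0732]
tcp_rot: [0.873, 1.387, -0.873]
wrist_force: [1.6, -2.4, 2.0]
finger_gap: 0.0841Traceback (most recent call last):
  File "look.py", line 4, in <module>
    st,R=tcp(); print('psi',round(np.arctan2(R[1,1],R[0,1]),3),st['tcp_pos'].round(4),st['wrist_force'].round(1),st['moment'].round(3),st['time_s'].round(2),'q6',round(st['joint_pos'][5],2))
                                                                                                                                       ^^^^^^^^^^^^^^^^^^
AttributeError: 'float' object has no attribute 'round'
```

```bash
sed -i "s/st\['time_s'\].round(2)/st['time_s']/" look.py; python3 look.py c1
```

```text
psi 0.448 [0.5611 0.0215 0.0732] [ 1.6 -2.4  2. ] [-0.488 -0.292 -0.174] 8.1 q6 -0.47
[array([257.4, 256.8]), array([257.5, 253.5]), array([257.5, 250.3])] [array([257.4, 163. ]), array([257.4, 164.4]), array([257.4, 165.8])]
```

View pics/c1.png

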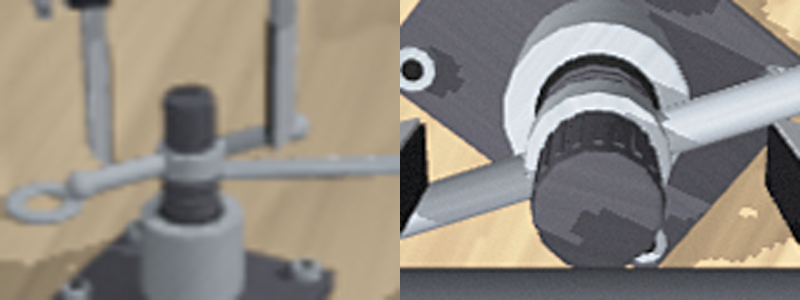

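```bash
cat > look2.py <<'E'
from h import *
import sys
n=sys.argv[1]
st,R=tcp(); print('psi',round(np.arctan2(R[1,1],R[0,1]),3),st['tcp_pos'].round(4),st['wrist_force'].round(1),st['moment'].round(3),st['time_s'],'q6',round(st['joint_pos'][5],2))
B=vision.snapshot('wrist');b=B['color']
cv2.imwrite('pics/%s_b.png'%n,b[:,:,::-1])
im=cv2.resize(b[170:290,180:340],(400,300),interpolation=cv2.INTER_CUBIC)
cv2.imwrite('pics/%s.png'%n,im[:,:,::-1])
E
python3 -m inch '[[0,0,0,-0.5],[0,0,0,-0.5],[0,0,0,-0.5],[0,0,0,-0.5],[0,0,0,-0.5]]'; python3 look2.py d1;python3 -m inch '[[0,0,0,-0.5],[0,0,0,-0.5],[0,0,0,-0.5],[0,0,0,-0.5],[0,0,0,-0.5]]'; python3 look2.py d2
python3 -c "
import cv2,numpy as np
cv2.imwrite('pics/d12.png',np.hstack([cv2.imread('pics/d1.png'),cv2.imread('pics/d2.png')]))"
```

```text
time_s: 8.82
tcp_pos: [0.5611, 0.0217, 0.0731]
tcp_rot: [0.722, 1.446, -0.722]
wrist_force: [1.8, -3.3, 2.6]
finger_gap: 0.0841
psi 0.645 [0.5611 0.0217 0.0731] [ 1.8 -3.3  2.6] [-0.456 -0.453 -0.125] 8.825 q6 -0.67
time_s: 9.5
tcp_pos: [0.5611, 0.0217, 0.0731]
tcp_rot: [0.567, 1.494, -0.567]
wrist_force: [1.8, -2.2, 3.2]
finger_gap: 0.0841
psi 0.846 [0.5611 0.0217 0.0731] [ 1.8 -2.2  3.2] [-0.363 -0.522 -0.2  ] 9.5 q6 -0.87
```

View pics/d12.png

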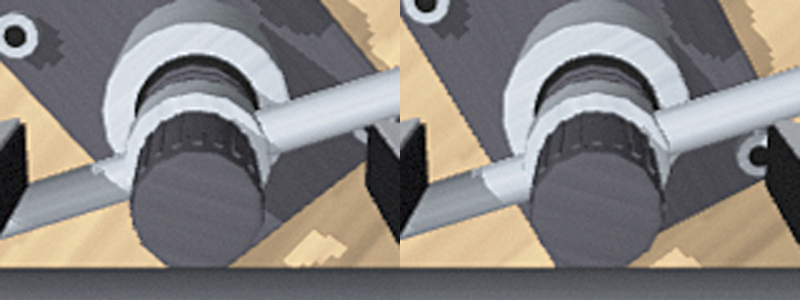

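```bash
python3 -m inch '[[0,0,0,-0.5],[0,0,0,-0.5],[0,0,0,-0.5],[0,0,0,-0.5],[0,0,0,-0.5]]'; python3 look2.py d3;python3 -m inch '[[0,0,0,-0.5],[0,0,0,-0.5],[0,0,0,-0.5],[0,0,0,-0.5],[0,0,0,-0.5]]'; python3 look2.py d4
python3 -c "
import cv2,numpy as np
cv2.imwrite('pics/d34.png',np.hstack([cv2.imread('pics/d3.png'),cv2.imread('pics/d4.png')]))"
```

```text
time_s: 10.18
tcp_pos: [0.5605, 0.022, 0.0726]
tcp_rot: [0.412, 1.532, -0.411]
wrist_force: [0.2, 0.8, -0.9]
finger_gap: 0.0841
psi 1.046 [0.5605 0.022  0.0726] [ 0.2  0.8 -0.9] [-0.01  -0.101  0.026] 10.175 q6 -1.07
time_s: 10.85
tcp_pos: [0.5604, 0.0221, 0.0725]
tcp_rot: [0.255, 1.556, -0.255]
wrist_force: [-0.6, 0.8, -0.1]
finger_gap: 0.0842
psi 1.246 [0.5604 0.0221 0.0725] [-0.6  0.8 -0.1] [ 0.025 -0.178 -0.012] 10.85 q6 -1.27
```

View pics/d34.png

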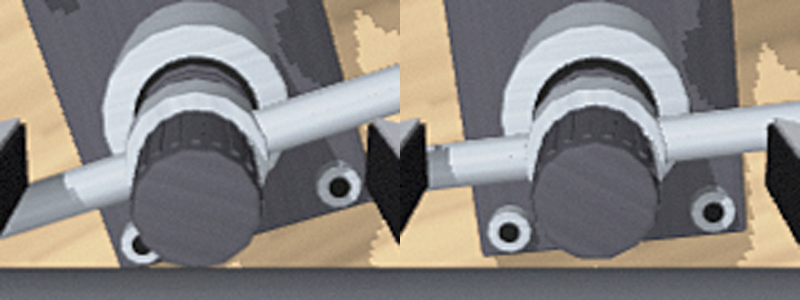

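```bash
python3 - <<'E'
from h import *
A=vision.snapshot('side');C=vision.snapshot('scene')
a=A['color'];c=C['color'];b=cv2.imread('pics/d4_b.png')[:,:,::-1];b3=cv2.imread('pics/d3_b.png')[:,:,::-1]
im=np.vstack([np.hstack([cv2.resize(a[135:210,210:310],(400,300),interpolation=cv2.INTER_CUBIC),cv2.resize(c[130:240,160:306],(400,300),interpolation=cv2.INTER_CUBIC)]),np.hstack([cv2.resize(b3,(400,300)),cv2.resize(b,(400,300))])])
cv2.imwrite('pics/e.png',im[:,:,::-1])
E
```

```text
(no output)
```

View pics/e.png

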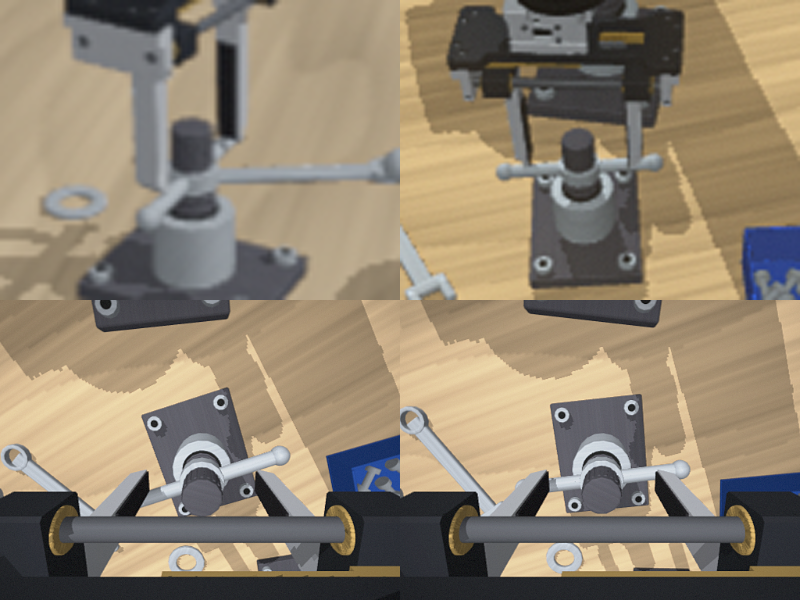

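```bash
python3 - <<'E'
from h import *
st,R=tcp(); C=vision.snapshot('scene');A=vision.snapshot('side')
im=[]
for s,(x,y,w,h) in ((C,(160,130,146,110)),(A,(210,135,100,75))):
    k=4
    g=cv2.resize(s['color'][y:y+h,x:x+w],None,fx=k,fy=k,interpolation=cv2.INTER_CUBIC)
    for sg,col in ((1,(255,0,0)),(-1,(0,255,0))):
      for z in (0,.02):
        for t in (-8,8):
          p=(proj(s,st['tcp_pos']+R[:,1]*sg*.048+R[:,2]*t/1000+np.array([0,0,z]))-(x,y)+.5)*k
          cv2.circle(g,tuple(int(v) for v in p),4,col,1)
    im.append(cv2.resize(g,(584,440) if s is C else (400,300)))
    cv2.imwrite('pics/f%d.png'%len(im),im[-1][:,:,::-1])
E
```

```text
(no output)
```

View pics/f1.png

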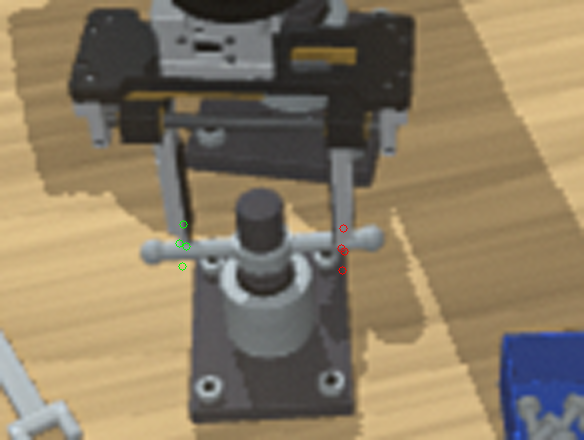

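View pics/f2.png

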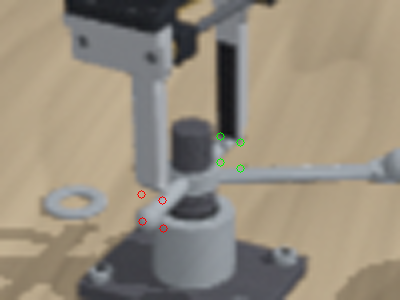

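```bash
python3 - <<'E'
from h import *
C=snap('scene','g_c');A=snap('side','g_a')
print('tip',tri([(C,(245.5,190)),(A,(247.5,182))]))
B1=tri([(C,(253,189.3)),(A,(247,188.6))]); print('ball',B1)
for z in (.092,.088,.084):
  p=atz(C,(198,192.8),z);q=atz(C,(253,189.3),z); print(z,p,q,(p+q)/2,np.linalg.norm(p-q),np.arctan2(*(q-p)[[1,0]]))
print(monitor.observe()['time_s'])
E
```

```text
tip (array([0.57837483, 0.06607329, 0.09524826]), [array([-0.8, -0.9]), array([-0.8,  0.7])])
ball (array([0.57438228, 0.08564847, 0.08741783]), [array([-0.7, -0.8]), array([-0.8,  0.6])])
0.092 [ 0.55555671 -0.04181488  0.092     ] [0.58144595 0.0854791  0.092     ] [0.56850133 0.02183211 0.092     ] 0.1298999984609246 1.3701513843742767
0.088 [ 0.55176969 -0.04161429  0.088     ] [0.57781756 0.08645961 0.088     ] [0.56479362 0.02242266 0.088     ] 0.13069588096827675 1.370151384374276
0.084 [ 0.54798267 -0.04141369  0.084     ] [0.57418916 0.08744012 0.084     ] [0.56108592 0.02301321 0.084     ] 0.13149176347562894 1.3701513843742765
11.2
```

```bash
python3 - <<'E'
import cv2,numpy as np
L=[]
for n in ('c1','d1','d2','d3','d4'):
    b=cv2.imread('pics/%s_b.png'%n); print(n)
    L.append(cv2.resize(b[180:290,180:400],(660,330),interpolation=cv2.INTER_CUBIC))
cv2.imwrite('pics/h1.png',np.vstack([cv2.resize(np.hstack(L[1:3]),(800,200)),cv2.resize(np.hstack(L[3:5]),(800,200))]))
E
```

```text
c1
d1
d2
d3
d4
```

View pics/h1.png

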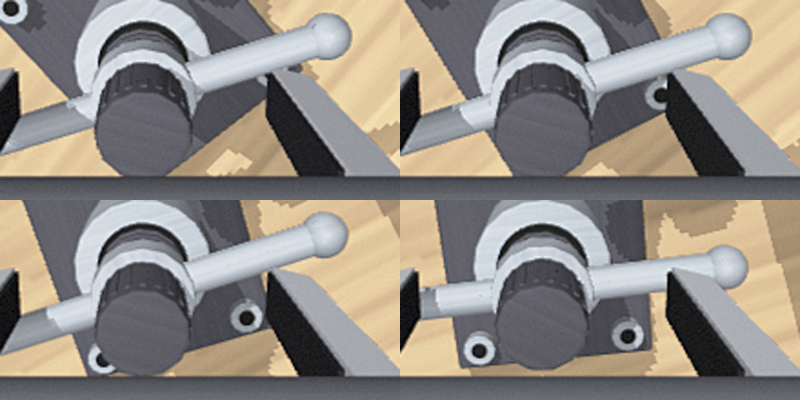

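```bash
python3 - <<'E'
from h import *
st,R=tcp(); S=vision.snapshot('wrist'); P0=np.array(S['pose']); psi0=np.arctan2(R[1,1],R[0,1]); t=st['tcp_pos']
def pose(psi):
    a=psi-psi0; Rz=np.array([[np.cos(a),-np.sin(a),0],[np.sin(a),np.cos(a),0],[0,0,1]])
    P=P0.copy(); P[:3,:3]=Rz@P0[:3,:3]; P[:3,3]=Rz@(P0[:3,3]-t)+t; return P
def px(x,y): return (180+x*.55, 180+y*.55)  # display 400x200 of 220x110
for n,psi,(x,y),zs in (('d1',.645,(332,35),(.094,.096)),('d2',.846,(331,35),(.094,.096)),('d3',1.046,(326,35),(.095,.088)),('d4',1.246,(329,67),(.092,.088))):
    s=dict(S); s['pose']=pose(psi)
    for z in zs:
        X=atz(s,px(x,y),z); d=X[:2]-(.5605,.0225); print(n,z,np.hypot(*d).round(4),'bar ang',np.arctan2(d[1],d[0]).round(3),'rel',(np.arctan2(d[1],d[0])-psi).round(3))
print(st['time_s'])
E
```

```text
d1 0.094 0.0673 bar ang 0.954 rel 0.309
d1 0.096 0.0668 bar ang 0.964 rel 0.319
d2 0.094 0.0669 bar ang 1.158 rel 0.312
d2 0.096 0.0664 bar ang 1.168 rel 0.322
d3 0.095 0.065 bar ang 1.373 rel 0.327
d3 0.088 0.0668 bar ang 1.337 rel 0.291
d4 0.092 0.065 bar ang 1.384 rel 0.138
d4 0.088 0.0663 bar ang 1.362 rel 0.116
11.2
```

```bash
python3 -m inch '[[-0.25,0,0,0],[0,0,0,-1],[0,0,0,-1],[0,0,0,-1],[0,0,0,-1]]';python3 -m inch '[[0,0,0,-1],[0,0,0,-1],[0,0,0,-1],[0,0,0,-1],[0,0,0,-0.5]]';python3 -m inch '[[0.3,0,0,0],[0.3,0,0,0],[0.05,0,0,0],[0,0,0,0],[0,0,0,0]]'; python3 look2.py i1
python3 - <<'E'
from h import *
A=vision.snapshot('side');C=vision.snapshot('scene');b=cv2.imread('pics/i1_b.png')[:,:,::-1]
im=np.vstack([np.hstack([cv2.resize(A['color'][135:210,210:310],(400,300),interpolation=cv2.INTER_CUBIC),cv2.resize(C['color'][130:240,160:306],(400,300),interpolation=cv2.INTER_CUBIC)]),np.hstack([cv2.resize(b,(400,300)),cv2.resize(b[180:290,180:326],(400,300))])])
cv2.imwrite('pics/i.png',im[:,:,::-1])
E
```

```text
time_s: 11.88
tcp_pos: [0.5609, 0.0219, 0.0862]
tcp_rot: [0.0, 1.57, -0.0]
wrist_force: [-0.8, 1.0, -0.7]
finger_gap: 0.0841
time_s: 12.5
tcp_pos: [0.5609, 0.0219, 0.0862]
tcp_rot: [-0.282, 1.552, 0.281]
wrist_force: [-0.2, 0.1, -0.1]
finger_gap: 0.0838
time_s: 13.12
tcp_pos: [0.5609, 0.0219, 0.0531]
tcp_rot: [-0.28, 1.552, 0.28]
wrist_force: [0.0, 0.2, 0.4]
finger_gap: 0.0844
psi 1.928 [0.5609 0.0219 0.0531] [0.  0.2 0.4] [ 0.09  -0.119 -0.057] 13.125 q6 -1.95
```

View pics/i.png

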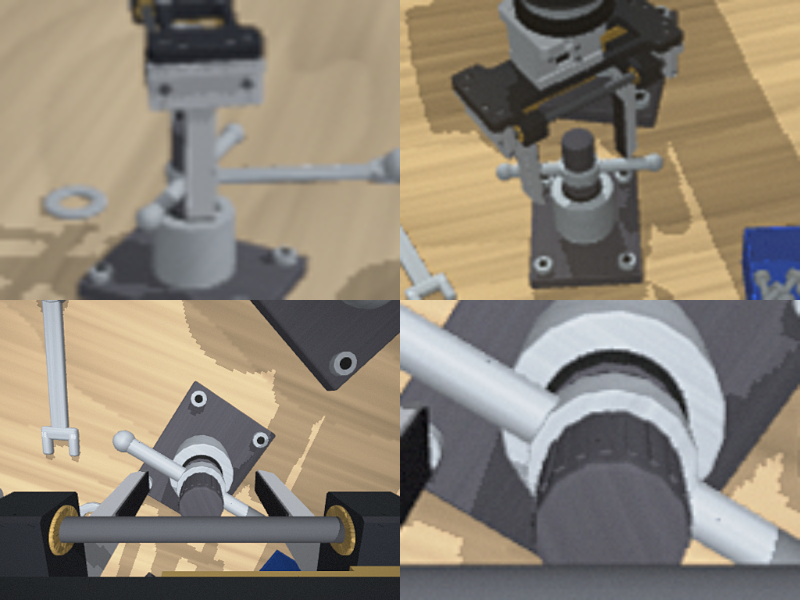

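```bash
python3 -m inch '[[0,0,0,1],[0,0,0,1],[0,0,0,1],[0,0,0,1],[0,0,0,1]]'; python3 -m inch '[[0,0,0,1],[0,0,0,1],[0,0,0,1],[0,0,0,1],[0,0,0,1]]'; python3 -m inch '[[0,0,0,1],[0,0,0,1],[0,0,0,1],[0,0,0,1],[0,0,0,1]]'; python3 look.py j1
```

```text
time_s: 13.9
tcp_pos: [0.5609, 0.022, 0.053]
tcp_rot: [0.036, 1.57, -0.035]
wrist_force: [1.6, 1.0, -1.4]
finger_gap: 0.0838
time_s: 14.52
tcp_pos: [0.5609, 0.0219, 0.0529]
tcp_rot: [0.349, 1.542, -0.349]
wrist_force: [2.9, -0.1, -0.3]
finger_gap: 0.0843
time_s: 15.15
tcp_pos: [0.5609, 0.0218, 0.0529]
tcp_rot: [0.66, 1.467, -0.66]
wrist_force: [1.1, -0.2, -1.1]
finger_gap: 0.084
psi 0.725 [0.5609 0.0218 0.0529] [ 1.1 -0.2 -1.1] [-0.14  -0.361  0.093] 15.15 q6 -0.75
[array([257.3, 276.8]), array([257.3, 272.5]), array([257.4, 268.4])] [array([257.4, 163. ]), array([257.4, 164.4]), array([257.4, 165.8])]
```

View pics/j1.png

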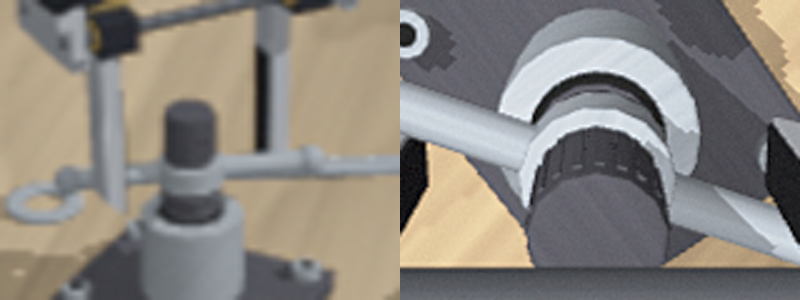

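```bash
for i in 1; do :; done; python3 -m inch '[[0,0,0,1],[0,0,0,1],[0,0,0,1],[0,0,0,1],[0,0,0,1]]'; python3 -m inch '[[0,0,0,1],[0,0,0,1],[0,0,0,1],[0,0,0,1],[0,0,0,1]]'; python3 -m inch '[[0,0,0,1],[0,0,0,1],[0,0,0,1],[0,0,0,1],[0,0,0,1]]';  python3 -m inch '[[0,0,0,1],[0,0,0,1],[0,0,0,1],[0,0,0,1],[0,0,0,1]]'; python3 look.py j2
```

```text
time_s: 15.88
tcp_pos: [0.5607, 0.0219, 0.0528]
tcp_rot: [0.965, 1.346, -0.965]
wrist_force: [0.9, -0.4, -1.7]
finger_gap: 0.0843
time_s: 16.5
tcp_pos: [0.5606, 0.0219, 0.0527]
tcp_rot: [1.262, 1.174, -1.262]
wrist_force: [0.3, -0.7, -1.7]
finger_gap: 0.0844
time_s: 17.12
tcp_pos: [0.5606, 0.022, 0.0527]
tcp_rot: [1.548, 0.948, -1.548]
wrist_force: [0.9, 0.4, -1.2]
finger_gap: 0.0838
time_s: 17.75
tcp_pos: [0.5607, 0.022, 0.0528]
tcp_rot: [1.817, 0.662, -1.816]
wrist_force: [1.4, 0.9, -1.7]
finger_gap: 0.0845
psi -0.872 [0.5607 0.022  0.0528] [ 1.4  0.9 -1.7] [ 0.208 -0.26   0.111] 17.75 q6 0.85
[array([259.2, 277.3]), array([259.2, 272.9]), array([259.1, 268.8])] [array([257.4, 163. ]), array([257.4, 164.4]), array([257.4, 165.8])]
```

View pics/j2.png

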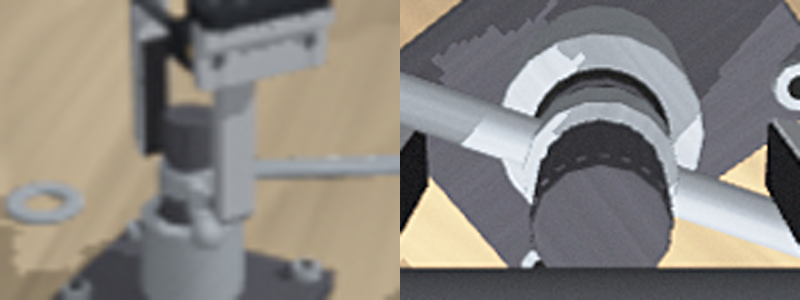

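```bash
python3 -m inch '[[0,0,0,1],[0,0,0,1],[0,0,0,1],[0,0,0,1],[0,0,0,1]]'; python3 -m inch '[[0,0,0,1],[0,0,0,1],[0,0,0,0.5],[0,0,0,-1],[0,0,0,-1]]'; python3 -m inch '[[-0.2,0,0,0],[-0.4,0,0,0],[-0.3,0,0,0],[0,0,0,0],[0,0,0,-1]]'; python3 look2.py k0; python3 -m inch '[[0,0,0,-1],[0,0,0,-1],[0,0,0,-1],[0,0,0,-1],[0,0,0,-1]]'; python3 -m inch '[[0,0,0,-1],[0,0,0,-1],[0,0,0,-1],[0,0,0,-1],[0,0,0,-1]]'; python3 -m inch '[[0,0,0,-1],[0,0,0,-1],[0,0,0,-1],[0,0,0,-1],[0,0,0,-1]]'; python3 -m inch '[[0,0,0,-1],[0,0,0,-1],[0,0,0,-1],[0,0,0,-1],[0,0,0,-1]]'; python3 -m inch '[[0,0,0,-1],[0,0,0,-1],[0,0,0,-1],[0,0,0,-1],[0,0,0,-1]]'; python3 -m inch '[[0,0,0,-1],[0,0,0,-1],[0,0,0,-1],[0,0,0,-1],[0,0,0,-1]]'; python3 -m inch '[[0,0,0,-1],[0,0,0,-1],[0,0,0,-1],[0,0,0,-1],[0,0,0,-1]]'; python3 look.py k1
```

```text
time_s: 18.48
tcp_pos: [0.5608, 0.022, 0.0528]
tcp_rot: [2.061, 0.311, -2.06]
wrist_force: [1.2, 1.6, -1.7]
finger_gap: 0.0844
time_s: 19.1
tcp_pos: [0.5606, 0.0219, 0.0529]
tcp_rot: [2.08, 0.277, -2.08]
wrist_force: [-1.0, -0.9, 0.4]
finger_gap: 0.0842
time_s: 19.73
tcp_pos: [0.5604, 0.0219, 0.0974]
tcp_rot: [2.037, 0.35, -2.037]
wrist_force: [0.4, 0.4, 0.2]
finger_gap: 0.0843
psi -1.231 [0.5604 0.0219 0.0974] [0.4 0.4 0.2] [-0.028 -0.001 -0.067] 19.725 q6 1.2
time_s: 20.4
tcp_pos: [0.5603, 0.0219, 0.0971]
tcp_rot: [1.789, 0.695, -1.791]
wrist_force: [0.9, -0.2, -0.8]
finger_gap: 0.0839
time_s: 21.02
tcp_pos: [0.5604, 0.0219, 0.0971]
tcp_rot: [1.518, 0.974, -1.52]
wrist_force: [0.6, 0.7, -0.6]
finger_gap: 0.0841
time_s: 21.65
tcp_pos: [0.5604, 0.0219, 0.0971]
tcp_rot: [1.231, 1.195, -1.232]
wrist_force: [-0.1, -0.5, 0.0]
finger_gap: 0.0844
time_s: 22.28
tcp_pos: [0.5604, 0.0219, 0.0971]
tcp_rot: [0.933, 1.362, -0.934]
wrist_force: [0.0, -0.8, -0.0]
finger_gap: 0.0837
time_s: 22.9
tcp_pos: [0.5604, 0.0219, 0.0971]
tcp_rot: [0.626, 1.479, -0.627]
wrist_force: [-0.1, 1.2, 1.0]
finger_gap: 0.0841
time_s: 23.52
tcp_pos: [0.5604, 0.0219, 0.0971]
tcp_rot: [0.315, 1.549, -0.315]
wrist_force: [-0.4, 0.1, 0.2]
finger_gap: 0.0842
time_s: 24.15
tcp_pos: [0.5603, 0.0219, 0.0971]
tcp_rot: [0.001, 1.572, -0.001]
wrist_force: [0.2, 0.4, 0.5]
finger_gap: 0.0841
psi 1.569 [0.5603 0.0219 0.0971] [0.2 0.4 0.5] [ 0.031 -0.116  0.036] 24.15 q6 -1.6
[array([257.4, 239.6]), array([257.4, 237.1]), array([257.5, 234.7])] [array([257.4, 163. ]), array([257.4, 164.4]), array([257.4, 165.8])]
```

View pics/k1.png

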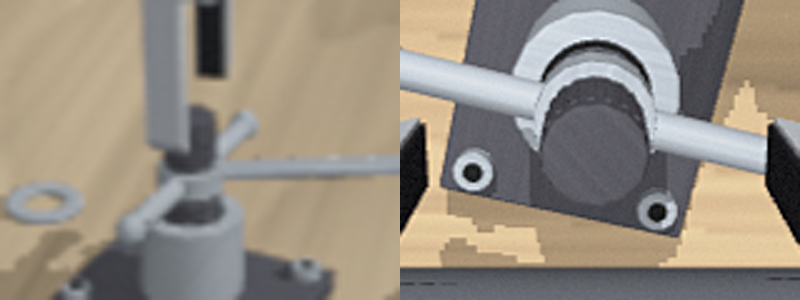

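```bash
python3 -m inch '[[0,0,0,-1],[0,0,0,-1],[0,0,0,-1],[0,0,0,-1],[0,0,0,0]]'; python3 -m inch '[[0.3,0,0,0],[0.34,0,0,0],[0.3,0,0,0],[0,0,0,0],[0,0,0,0]]'; python3 look.py l1; python3 -m inch '[[0,0,0,1],[0,0,0,1],[0,0,0,1],[0,0,0,1],[0,0,0,1]]'; python3 -m inch '[[0,0,0,1],[0,0,0,1],[0,0,0,1],[0,0,0,1],[0,0,0,1]]'
```

```text
time_s: 24.88
tcp_pos: [0.5605, 0.0219, 0.0974]
tcp_rot: [-0.247, 1.557, 0.247]
wrist_force: [1.2, 0.5, 0.2]
finger_gap: 0.0839
time_s: 25.5
tcp_pos: [0.5609, 0.0219, 0.051]
tcp_rot: [-0.249, 1.556, 0.249]
wrist_force: [0.9, 0.8, -0.5]
finger_gap: 0.0837
psi 1.888 [0.5609 0.0219 0.051 ] [ 0.9  0.8 -0.5] [ 0.06  -0.153 -0.012] 25.5 q6 -1.91
[array([257.3, 277.5]), array([257.3, 273.1]), array([257.3, 268.9])] [array([257.4, 163. ]), array([257.4, 164.4]), array([257.4, 165.8])]
time_s: 26.22
tcp_pos: [0.5611, 0.0219, 0.0513]
tcp_rot: [0.067, 1.568, -0.067]
wrist_force: [2.7, 0.3, -2.2]
finger_gap: 0.0841
time_s: 26.85
tcp_pos: [0.5611, 0.0218, 0.0513]
tcp_rot: [0.381, 1.536, -0.38]
wrist_force: [2.0, -1.5, -1.6]
finger_gap: 0.0839
```

View pics/l1.png

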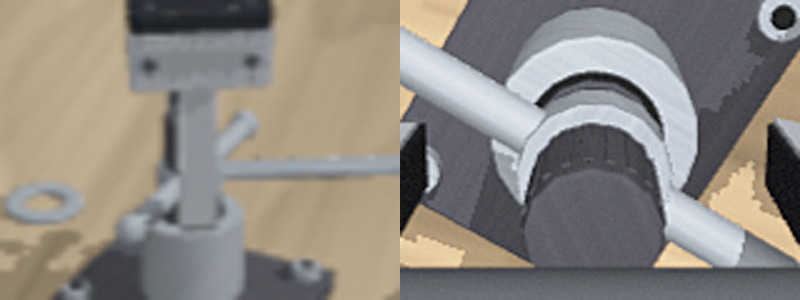

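```bash
python3 -m inch '[[0,0,0,1],[0,0,0,1],[0,0,0,1],[0,0,0,1],[0,0,0,1]]'; python3 -m inch '[[0,0,0,1],[0,0,0,1],[0,0,0,1],[0,0,0,1],[0,0,0,1]]'; python3 -m inch '[[0,0,0,1],[0,0,0,1],[0,0,0,1],[0,0,0,1],[0,0,0,1]]'; python3 -m inch '[[0,0,0,1],[0,0,0,1],[0,0,0,1],[0,0,0,1],[0,0,0,1]]'; python3 -m inch '[[0,0,0,1],[0,0,0,1],[0,0,0,1],[0,0,0,1],[0,0,0,1]]'; python3 -m inch '[[0,0,0,1],[0,0,0,1],[0,0,0,1],[0,0,0,0],[0,0,0,0]]'; python3 look.py m1
python3 - <<'E'
from h import *
s=snap('wrist','m2');sc=snap('scene','m3')
for th in (-1.5,-1.6,-1.7,-1.8): print(th,[proj(s,(.5605+.065*np.cos(th)*k,.0225+.065*np.sin(th)*k,.08)).round(1) for k in (1,-1)])
im=np.vstack([cv2.resize(s['color'][150:290,60:460],(800,280)),np.hstack([cv2.resize(sc['color'][140:230,170:290],(400,300)),np.zeros((300,400,3),np.uint8)])])
cv2.imwrite('pics/m.png',im[:,:,::-1])
E
```

```text
time_s: 27.48
tcp_pos: [0.561, 0.0217, 0.0512]
tcp_rot: [0.691, 1.457, -0.691]
wrist_force: [0.3, -0.9, -2.3]
finger_gap: 0.0838
time_s: 28.1
tcp_pos: [0.5609, 0.0217, 0.0511]
tcp_rot: [0.996, 1.33, -0.996]
wrist_force: [0.3, -0.8, -0.9]
finger_gap: 0.0844
time_s: 28.72
tcp_pos: [0.5608, 0.0218, 0.0511]
tcp_rot: [1.293, 1.152, -1.293]
wrist_force: [1.4, -1.5, -2.1]
finger_gap: 0.0843
time_s: 29.35
tcp_pos: [0.5607, 0.0219, 0.051]
tcp_rot: [1.577, 0.92, -1.577]
wrist_force: [-0.1, 0.1, -1.3]
finger_gap: 0.0842
time_s: 29.98
tcp_pos: [0.5608, 0.0219, 0.0511]
tcp_rot: [1.844, 0.627, -1.843]
wrist_force: [0.7, -0.2, -1.7]
finger_gap: 0.0843
time_s: 30.6
tcp_pos: [0.5609, 0.0219, 0.0511]
tcp_rot: [1.99, 0.424, -1.989]
wrist_force: [0.9, 0.5, 0.0]
finger_gap: 0.0844
psi -1.15 [0.5609 0.0219 0.0511] [0.9 0.5 0. ] [ 0.005 -0.178  0.024] 30.6 q6 1.12
[array([259.1, 279.1]), array([259.1, 274.6]), array([259. , 270.4])] [array([257.4, 163. ]), array([257.4, 164.4]), array([257.4, 165.8])]
-1.5 [array([358. , 270.1]), array([153.7, 200. ])]
-1.6 [array([353.2, 279. ]), array([157.3, 190. ])]
-1.7 [array([347.6, 287.4]), array([162. , 180.2])]
-1.8 [array([341.2, 295.1]), array([167.7, 170.9])]
```

View pics/m.png

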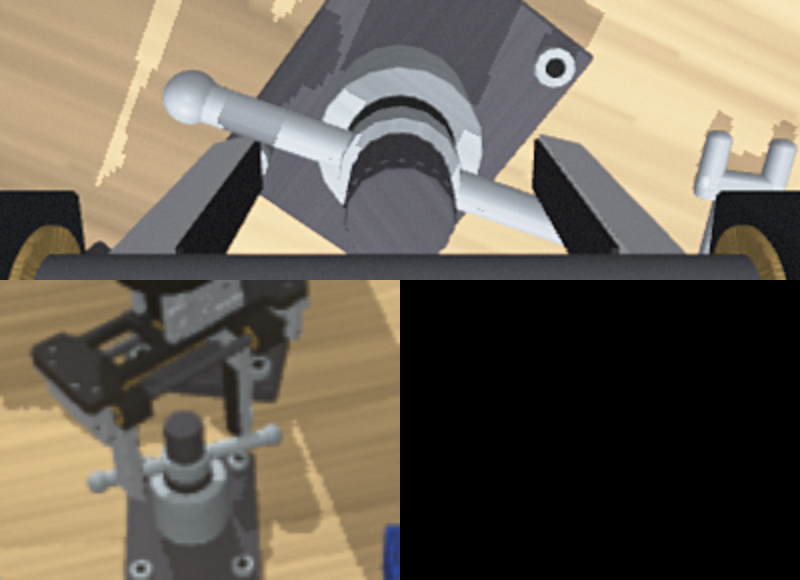

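```bash
python3 -m inch '[[0,0,0,1],[0,0,0,1],[0,0,0,1],[0,0,0,0.7],[0,0,0,0]]'
python3 - <<'E'
from h import *
st,R=tcp(); print(np.arctan2(R[1,1],R[0,1]),st['moment'])
s=snap('wrist','n2');sc=snap('scene','n3')
for th in (-1.7,-1.75,-1.8,-1.85): print(th,[(proj(s,(.5605+.065*np.cos(th)*k,.0225+.065*np.sin(th)*k,.08)).round(1)-(60,150))*2 for k in (1,-1)], [(proj(sc,(.5605+.065*np.cos(th)*k,.0225+.065*np.sin(th)*k,.08)).round(1)-(170,140))*(10/3) for k in (1,-1)])
im=np.vstack([cv2.resize(s['color'][150:290,60:460],(800,280)),np.hstack([cv2.resize(sc['color'][140:230,170:290],(400,300)),np.zeros((300,400,3),np.uint8)])])
cv2.imwrite('pics/n.png',im[:,:,::-1])
E
```

```text
time_s: 31.42
tcp_pos: [0.5608, 0.0219, 0.0508]
tcp_rot: [2.158, 0.133, -2.157]
wrist_force: [1.1, -0.0, -0.2]
finger_gap: 0.0839
-1.4472866160211644 [ 0.05506443 -0.22239394  0.09775399]
-1.7 [array([604.2, 222.2]), array([182.8, 119.6])] [array([ 94.33333333, 184.        ]), array([274., 163.])]
-1.75 [array([600.4, 231.6]), array([185. , 109.2])] [array([ 94.        , 180.66666667]), array([274.66666667, 166.33333333])]
-1.8 [array([596.4, 240.8]), array([187.8,  99. ])] [array([ 94.33333333, 177.33333333]), array([275.        , 169.66666667])]
-1.85 [array([591.6, 249.8]), array([191. ,  88.8])] [array([ 94.66666667, 174.        ]), array([275., 173.])]
```

View pics/n.png

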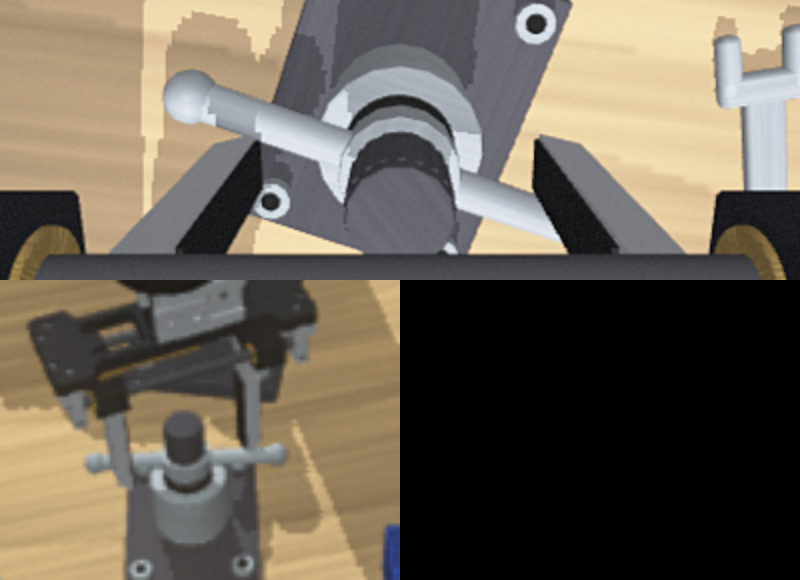

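```bash
python3 -m inch '[[0,0,0,-1],[-0.2,0,0,0],[-0.3,0,0,0],[0,0,0,0],[0,0,0,0]]'
cat > tips.py <<'E'
from h import *
import sys
st,R=tcp(); print(st['tcp_pos'],st['finger_gap'])
C=vision.snapshot('scene');A=vision.snapshot('side'); im=[]
g=st['finger_gap']/2+.006
for s,(x,y,w,h) in ((C,(180,120,90,90)),(A,(215,130,90,90))):
    k=4
    G=cv2.resize(s['color'][y:y+h,x:x+w],None,fx=k,fy=k,interpolation=cv2.INTER_CUBIC)
    for sg,col in ((1,(255,0,0)),(-1,(0,255,0))):
      for z in (0,.02):
        for t in (-8,8):
          p=(proj(s,st['tcp_pos']+R[:,1]*sg*g+R[:,2]*t/1000+np.array([0,0,z]))-(x,y)+.5)*k
          cv2.circle(G,tuple(int(v) for v in p),3,col,1)
    p=[(proj(s,(.5605,.0225,.086+dz))-(x,y)+.5)*k for dz in (0,.03)]
    for q in p: cv2.circle(G,tuple(int(v) for v in q),3,(255,255,0),1)
    im.append(G)
cv2.imwrite('pics/%s.png'%sys.argv[1],np.hstack(im)[:,:,::-1])
E
python3 tips.py o1
```

```text
time_s: 32.15
tcp_pos: [0.5606, 0.0219, 0.0758]
tcp_rot: [2.115, 0.215, -2.115]
wrist_force: [0.9, -0.5, 0.4]
finger_gap: 0.0844
[0.56059225 0.02189366 0.07580476] 0.08438550363242221
```

View pics/o1.png

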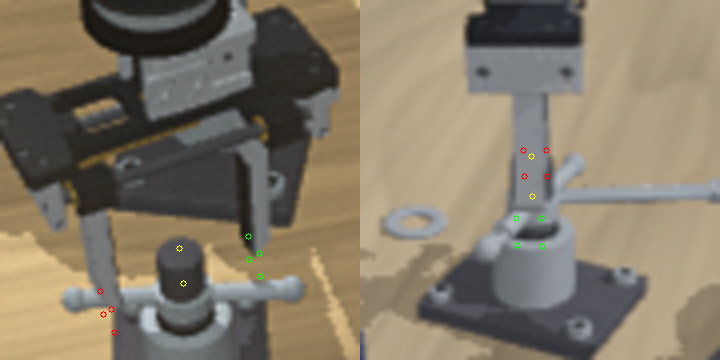

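```bash
python3 -m inch '[[0.1,0,0,0],[0,0,0,0],[0,0,0,0],[0,0,0,0],[0,0,0,0]]' -0.2 15; python3 -m inch '[[0,0,0,0],[0,0,0,0],[0,0,0,0],[0,0,0,0],[0,0,0,0]]' -0.5 15; python3 -m inch '[[0,0,0,0],[0,0,0,0],[0,0,0,0],[0,0,0,0],[0,0,0,0]]' -1 20;  python3 tips.py p1; python3 look2.py p2
```

```text
time_s: 32.88
tcp_pos: [0.5607, 0.0219, 0.0708]
tcp_rot: [2.115, 0.215, -2.114]
wrist_force: [0.1, 0.5, 0.5]
finger_gap: 0.0391
time_s: 33.5
tcp_pos: [0.5608, 0.0218, 0.0709]
tcp_rot: [2.115, 0.215, -2.114]
wrist_force: [1.6, -2.1, 1.2]
finger_gap: 0.0276
time_s: 34.12
tcp_pos: [0.5608, 0.0218, 0.0709]
tcp_rot: [2.115, 0.215, -2.114]
wrist_force: [2.1, -2.6, 2.8]
finger_gap: 0.0278
[0.56075587 0.02184831 0.07085305] 0.0277547808701971
psi -1.368 [0.5607 0.0219 0.0709] [ 1.5 -2.8  3.4] [-0.706 -0.45   0.   ] 34.225 q6 1.34
```

View pics/p1.png

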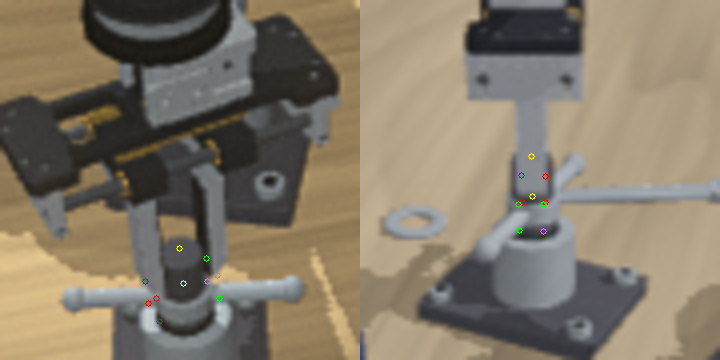

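View pics/p2_b.png

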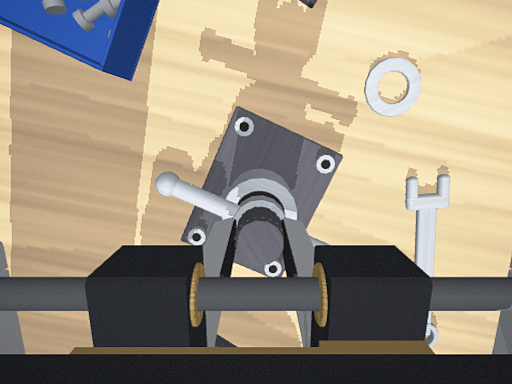

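```bash
python3 - <<'E'
from h import *
C=snap('scene','q1');A=snap('side','q2')
B=tri([(C,(252.8,191.4)),(A,(246.6,191.6))]); print('ball now',B)
d=B[0][:2]-(.5605,.0225); print(np.hypot(*d),np.arctan2(d[1],d[0]))
old=cv2.imread('pics/scene0.png')[:,:,::-1]; df=cv2.absdiff(old,C['color']).max(2)
for n,(l,t,r,b) in dict(bin=(285,210,353,260),spanner=(143,194,180,245),washer=(188,249,214,269)).items(): 
    a0=cv2.cvtColor(old[t:b,l:r].copy(),cv2.COLOR_RGB2GRAY).astype(np.float32);a1=cv2.cvtColor(C['color'][t:b,l:r].copy(),cv2.COLOR_RGB2GRAY).astype(np.float32)
    print(n,df[t:b,l:r].mean(),cv2.phaseCorrelate(a0,a1))
st=monitor.observe(); print(st['time_s'],st['finger_gap'],st['wrist_force'])
cv2.imwrite('pics/q.png',np.hstack([cv2.resize(C['color'],(400,300)),cv2.resize(A['color'],(400,300))])[:,:,::-1])
E
```

```text
ball now (array([0.57480952, 0.08565128, 0.07935908]), [array([-0.4, -0.4]), array([-0.5,  0.4])])
0.0647521894540333 1.3479678536822746
bin 9.37794117647059 ((0.10473488822183441, 0.28494032247413514), 0.8871289592319065)
spanner 5.128775834658188 ((-8.573611472684206e-05, 0.000576037643650551), 1.0143172281759756)
washer 24.11346153846154 ((0.16449132542340195, 0.17130528930165845), 0.5220553901460435)
34.375 0.027364292329511673 [ 2.32928287 -2.47124829  3.8361492 ]
```

View pics/q.png

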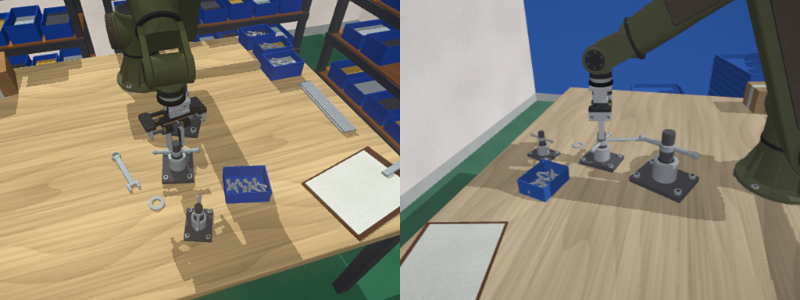

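The ball end of the bar is now at z = 0.079, which puts the sink at about 16 mm. The bar is at 1.35 rad, the angle at which it dropped. The bin, spanner and washer have shifted less than 0.3 px, and the fingers hold the head at 27 to 28 mm, so I'm handing in.

```bash
python3 - <<'E'
from h import *
print(hand_in()); 
E
```

```text
the job is handed in; nothing more can be done
None
```

The job is handed in at about 34.4 s. The bolt dropped one thread, was turned forward one full turn, and the fingers are holding its round head.

- **Backward turn:** I pushed both bar arms sideways with the open fingers and turned the middle-sized bolt counter-clockwise. It dropped about 1.35 rad from the start. The contact force vanished, and the bar's height fell from about 0.0925 to about 0.087 m.
- **Forward turn:** I turned it clockwise in two half-turn strokes, lifting off the bar and returning in between.
- **Grip:** I then closed on the head at 20 N.

| Check | Result | Expected |
|---|---|---|
| Bar angle | 1.35 rad (other views 1.33 to 1.35), same direction as at the drop | 1.34 to 1.37 rad |
| Bar height | 0.079 m, so sink about 16.6 mm | sink 16 mm |
| Finger gap on the head | 27.4 to 27.8 mm | 28 mm |
| Wrist force | about 5 N | limit 120 N |
| Bin, spanner and washer in the picture | shifted less than 0.3 px | no shift |

- **Fingertip height:** the pictures showed the fingertips about 20 mm above where the reported TCP puts them. Because of this the fingers slid over the bar after the drop. I worked from the pictured height for the forward strokes and the final grip.
- **Drop angle:** it is only known to about 0.03 rad, so the full turn is accurate to about the same amount.

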